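# Switch on the strain viewer and set its analyser to crossed

### The job

Get the bench strain viewer ready to check the glass bottle standing on it: press its red rocker switch on (the half with the white bar fully down), and push the analyser ring's lever around by its upright pin until the red pointer stands on the broad green mark. Push the pin gently with a fingertip or the outside of the fingers, do not grip it, and leave the bottle under the analyser and everything else on the bench where it stands.

Things in the scene. Friction and masses are not known exactly. Their poses are not given: they have to be found in the camera images.
- viewer: bench strain viewer, fixed: white lamp house 75 mm high with a round lit field, column behind, and above the field a horizontal white scale ring, 148 mm diameter, its top at 227 mm. Origin on the table under the ring's centre; z up, -x its front (faces the robot), +y its left. Lamp house: x -100 to 130, y -215 to 110 mm. Column and clamp: x 85 to 152 mm, top at 245 mm.
- ring_centre (a point): centre of the fixed scale ring, at the height of its top; the black analyser ring turns about the vertical line through it
- analyser_ring (a joint): angle of the black analyser ring and its lever, rad, growing counter-clockwise seen from above: 0 = red pointer at the broad blue mark, 1.571 = red pointer at the middle of the broad green mark. Thin black marks every 10 degrees. Stops at -0.26 and 1.83. It turns stiffly (about 1.2 N at the pin) and stays where it is left.
- lever_pin (a point): lever of the analyser ring: dark frame 18 mm wide, 3 mm thick, reaching out over the scale, with a red pointer in its opening and an upright aluminium pin at its outer end (11 mm diameter, 4 to 30 mm above this point). The point lies on the pin's axis, 88 mm from the ring's axis, 234.5 mm above the table; its x points outward, y the way the joint grows. Free space under and around the pin.
- crossed_mark (a point): middle of the broad green mark on the scale ring (6 mm wide), 66 mm from the ring's axis, at azimuth 45 degrees counter-clockwise from the viewer's front (-x); the blue mark lies 45 degrees clockwise from the front
- lamp_switch (a joint): red rocker switch of the lamp, rad: 0 = off (its near half, with the white bar, stands up), 0.4 = on (that half pressed level); it stays where it is left and takes about 3 N
- switch_on (a point): on top of the rocker's near half, 2 mm from its outer edge: press straight down (5 mm travel; 91 mm above the table when off, 86 when on). The rocker, 30 mm along the viewer's x and 22 wide, has its pivot 13 mm from here toward +x, in a black frame (top 81 mm) on the deck at the viewer's right. A dimmer knob, top at 91 mm, stands 85 mm behind the pivot.
- specimen: clear glass bottle with black cap, standing on the round lit field under the analyser; 48 mm diameter, 105 mm tall; origin at the centre of its underside
- bottle_a: clear glass bottle with black cap and paper label, 56 mm diameter, 120 mm tall, on the table left of the viewer; origin at the centre of its underside
- bottle_b: clear glass bottle with black cap, 56 mm diameter, 120 mm tall, on the table left of the viewer; origin at the centre of its underside
- vial_a: small glass vial with white cap, 25 mm diameter, 55 mm tall, on the table in front of the viewer; origin at the centre of its underside
- vial_b: small glass vial with white cap, like the other vial, in front of the viewer; origin at the centre of its underside
- spirit_lamp: capped steel spirit lamp, dome shaped, 92 mm diameter, 90 mm tall, right of the viewer; origin at the centre of its underside
- bowl: clear plastic bowl, 124 mm diameter, 50 mm tall, on the table left of the viewer, beyond the bottles; origin at the centre of its underside
- tweezers: steel tweezers lying on the table in front of the viewer, 120 mm long, 13 mm high; origin at its underside, under the middle of the blades

How it is judged:
By the outcome, as a careful person would: the job done as asked, in the order asked, and still so for the second after the job is handed in, with the robot touching nothing.
It also fails if it takes over 51 s, if anything falls off the work surface, if the arm or the gripper's body presses on something with over 40 N, if the wrist force passes 120 N, or if a joint passes its speed limit or range.

### The arm

A 7-joint arm with a two-finger parallel gripper is mounted at the origin on the work surface. World frame = base frame: x ahead of the robot, y to its left, z up, the work surface at z = 0. Lengths are in m, angles in rad, forces in N, time in s.
With the tool pointing down it reaches from about 0.425 to 0.95 m from the base axis. Payload 4.7 kg.
Tool frame: the origin (TCP) lies at the very end of the fingers, on their centre line; the grasp point (between the pads) lies behind it (bot.grip_point_offset is the z of the grasp point in the tool frame, in m); z points along the fingers, y is the line along which they close (so a half turn about z gives the same grasp; the last joint's range is limited). The gripper opens to 87 mm and grips with 3 to 60 N. Pads are 19 mm wide; open, the fingers measure 117 mm over their backs; the gripper's body (75 mm by 190 mm) begins 51 mm behind the grasp point.
Start: joints at [1.181, 0.469, -0.049, 1.532, 0.024, 1.141, -0.082], TCP at [0.238, -0.632, 0.223] pointing down, gripper open.
Joint ranges: [-2.59, 2.59], [-0.33, 1.99], [-1.39, 1.29], [0.1, 2.45], [-1.04, 4.18], [0.21, 1.99], [-2.66, 2.66]. Speed limits (rad/s): [2.57, 2.57, 3.14, 3.14, 3.14, 3.14, 3.14].

### API

Orientations are given as a rotation vector (axis times angle).
In Python, from plant import readout, get_image, camera_info, job, spot_in, silhouettes, pinpoint, bot gives the robot as it stands. The module is installed in compiled form; this text tells all that it offers.
- The arm moves only by the tool carry_out, never from a script. Its argument "plan" is a list of rows, each a list of 2 entries, a list of its own where there are three numbers: the shift along the world's x, y, z in cm, then the turn about the world's z in rad. In form: [[[x, y, z], roll], ...]. A call has exactly 10 rows; each row is the pose to reach, as a shift and turn from the pose commanded when the call began; what a row does not reach only later rows make up. A row lasts 1/12 s, in which the tool goes at most 41.7 mm and 7.16 degrees, less where a joint would pass 70% of its speed; a pose out of reach is approached as far as the arm can. A call with a gripper value outside its range is refused whole. "grip" is the opening, from 0 (shut) to 1 (fully open), set as the call begins (left out, the last holds). The fingers move at their own pace and stop on an object; "newtons" is the grip in N (left out, the last holds). Time passes only in rows, so rows that repeat a pose let the fingers close, or fill a call up. It gives the time, the measured TCP pose, the force, the opening and the grip force at its end, in the units of the state.
- readout.get_obs(): the state, without advancing time (a new reading comes with each control period).
- get_image(name): name is "scene" or "top"; returns (picture, depth): 480x640x3 uint8, red, green, blue; 480x640 float32, m along the optical axis (not along the pixel's ray), 0 where there is no reading.
- camera_info(name): a dict with "fx", "fy", "cx", "cy" (pixels), "k1" (the pictures are not rectified: a ray, as slopes to the right and down, at radius r is drawn at 1 + k1 r^2 times it, then the intrinsics apply), "position" and "rotation" of the camera in the world. Camera axes: x right, y down, z forward; pixel columns grow to the right and rows downward; lengths in m; the calibration is good to about 2 mm. A picture is of the moment at which its call begins. camera_info takes no time and is no camera call.
- job.sign_off(): hands the job in; it is judged then, once.
Trained networks look in the newest picture that a camera, given by its name, has taken for a name from the list of things; names that differ only in an ending like _2 or _b are one class to them, and where a whole thing is asked for, a point or a joint stands for the part that bears it (a point fixed in the world has none). Each returns a list of dicts, best first, with "p" (0 to 1); they miss things now and then, are a little off and sometimes report something else, mostly with a low value. They report only what shows in the picture. A call takes as long as a camera call.
- spot_in(camera, query): "extent" ([left, top, width, height] in pixels, round what is visible of it).
- silhouettes(camera, query): "mask" (480x640 bool, what is visible of it) and "extent" ([left, top, width, height] in pixels, round what is visible of it).
- pinpoint(camera, query): "at" ([column, row] in pixels: a listed point, or the origin of a listed thing).
The state is a dict: "time_s": time; "q": joint angles; "dq": joint speeds; "joint_efforts": joint torques, N m; "tool_pos": TCP position; "orientation": TCP orientation; "wrist_force": force on the tool from outside, world axes, zero at the start; "moment": the same for the moment, N m; "grip_width": finger opening in m; "grip_force": force on a finger pad.
Only numpy, scipy, OpenCV 4.12 (cv2) and the standard library are available. Lean on these libraries where they do the work, as an engineer would, in place of code of your own. Each camera call takes 0.05 s, during which the arm holds its last target. There are 200 camera calls.

## Working session

There is one attempt and no reset: what is moved stays moved. The work goes in short steps, Python scripts to look and compute and a tool call to move; the robot and the scene stay as the last step left them, time stands still between calls to the robot, and variables do not carry over. Pictures are saved under pics/ and viewed, at most 10 in all, crops included, and the job is handed in when it is done.

Besides the shell and the picture viewer there is one more tool, called by a JSON object that holds its "method" and its "body". carry_out: Moves the arm, as the interface text tells. Its arguments: {"type":"object","properties":{"plan":{"type":"array","items":{"type":"array"}},"grip":{"type":"number"},"newtons":{"type":"number"}},"required":["plan"]}

```bash
mkdir -p pics; cat > h.py <<'E'
import numpy as np, cv2
from plant import readout, get_image, camera_info, job, spot_in, silhouettes, pinpoint, bot
def ray(cam,uv):
    c=camera_info(cam); d=np.array([(uv[0]-c['cx'])/c['fx'],(uv[1]-c['cy'])/c['fy']])
    s=d.copy()
    for _ in range(20): s=d/(1+c['k1']*(s@s))
    R=np.array(c['rotation']); 
    if R.shape!=(3,3): R=cv2.Rodrigues(R)[0]
    return np.array(c['position']), R@np.array([s[0],s[1],1.])
def at_z(cam,uv,z):
    o,d=ray(cam,uv); return o+d*(z-o[2])/d[2]
def tri(a,ua,b,ub):
    o1,d1=ray(a,ua);o2,d2=ray(b,ub)
    t=np.linalg.lstsq(np.c_[d1,-d2],o2-o1,rcond=None)[0]
    p,q=o1+d1*t[0],o2+d2*t[1]; return (p+q)/2,np.linalg.norm(p-q)
def proj(cam,P):
    c=camera_info(cam);R=np.array(c['rotation'])
    if R.shape!=(3,3): R=cv2.Rodrigues(R)[0]
    s=R.T@(np.array(P)-c['position']);s=s[:2]/s[2];s=s*(1+c['k1']*(s@s))
    return np.array([c['fx']*s[0]+c['cx'],c['fy']*s[1]+c['cy']])
E
python3 - <<'E'
from h import *
np.set_printoptions(precision=3,suppress=True)
o=readout.get_obs();print(o['time_s'],o['tool_pos'],o['orientation'],o['wrist_force'],bot.grip_point_offset)
for c in ('scene','top'):
    im,d=get_image(c);cv2.imwrite(f'pics/{c}0.png',im[:,:,::-1]);print(c,camera_info(c))
pts={}
for q in ['ring_centre','lever_pin','crossed_mark','switch_on','viewer','specimen','spirit_lamp']:
    for c in ('scene','top'):
        r=pinpoint(c,q)
        for x in r[:2]: print(q,c,x['p'],x['at'])
        if r: pts[q,c]=r[0]['at']
    if (q,'scene') in pts and (q,'top') in pts: print('  tri',tri('scene',pts[q,'scene'],'top',pts[q,'top']))
E
```

```text
0.0 [ 0.238 -0.631  0.221] [-3.089 -0.563  0.001] [0.653 0.35  0.885] -0.0187
scene {'fx': 475.3680872750527, 'fy': 475.3680872750527, 'cx': 324.7809320888905, 'cy': 236.21547234086714, 'k1': -0.02994280769766435, 'position': array([0.862, 0.578, 0.837]), 'rotation': array([-0.708, -2.678,  1.018])}
top {'fx': 485.2398092184347, 'fy': 485.2398092184347, 'cx': 319.56317632446707, 'cy': 238.36438349345028, 'k1': -0.032810206772187836, 'position': array([0.499, 0.041, 1.239]), 'rotation': array([-2.205,  2.151, -0.054])}
ring_centre scene 0.79 [319.6, 212.6]
ring_centre top 0.94 [324.7, 240.9]
  tri (array([0.564, 0.049, 0.221]), np.float64(0.0023334264119618336))
lever_pin scene 0.93 [367.6, 191.8]
lever_pin top 0.83 [317.9, 281.8]
  tri (array([0.475, 0.063, 0.243]), np.float64(0.005265495288157504))
crossed_mark scene 0.78 [333.8, 189.8]
crossed_mark scene 0.38 [314.7, 356.1]
crossed_mark top 0.95 [342.6, 269.0]
  tri (array([0.508, 0.009, 0.219]), np.float64(0.006657206601278279))
switch_on top 0.63 [394.1, 270.3]
viewer scene 0.85 [319.1, 283.6]
viewer scene 0.7 [313.7, 356.7]
specimen scene 0.74 [312.7, 257.1]
spirit_lamp scene 0.59 [261.7, 197.2]
spirit_lamp top 0.88 [442.0, 253.2]
  tri (array([ 0.558, -0.25 ,  0.009]), np.float64(0.012440368144222887))
```

View pics/scene0.png

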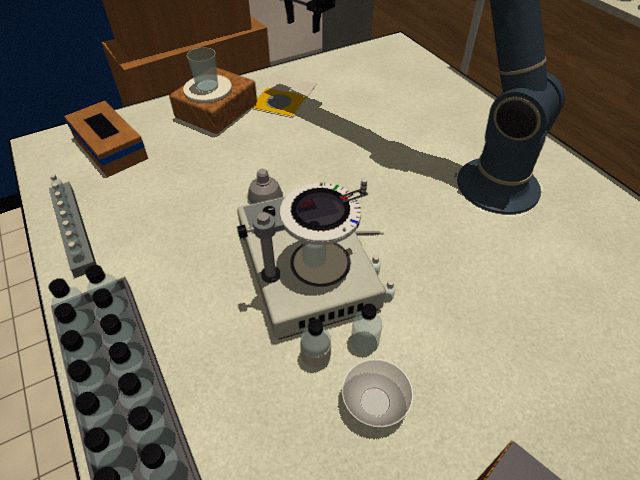

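View pics/top0.png

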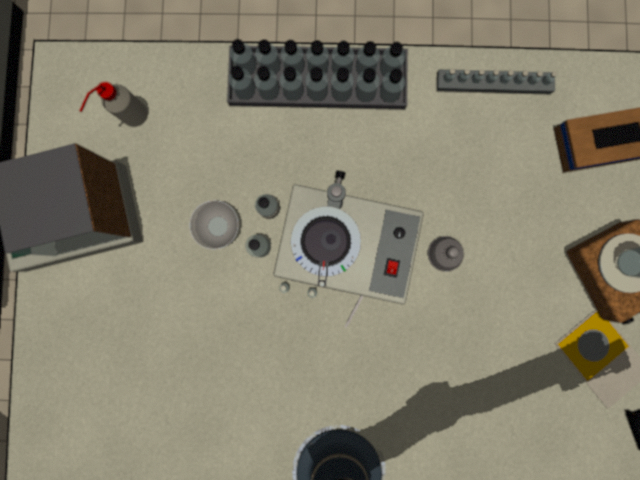

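The scene view shows the ring at (320,212), the pin at (365,187) and the green mark at (335,188), with the column behind at (268,240). The top view shows the ring at (325,241), the pin at about (322,283), the green mark at (344,268), blue at (298,259) and the red switch at (392,268). Next I'll refine these positions by colour and depth.

```bash
python3 - <<'E'
from h import *
np.set_printoptions(precision=4,suppress=True)
im,d=get_image('top'); hsv=cv2.cvtColor(im,cv2.COLOR_RGB2HSV)
H,S,V=[hsv[...,i].astype(int) for i in range(3)]
Y,X=np.mgrid[:480,:640]
def blob(m,z,n):
    k,l,st,c=cv2.connectedComponentsWithStats(m.astype(np.uint8))
    for i in range(1,k):
        if st[i,4]>=8: print(n,st[i],c[i],at_z('top',c[i],z),'zdepth',1.239-np.median(d[l==i]))
box=(X>380)&(X<410)&(Y>250)&(Y<285)
blob(((H<8)|(H>172))&(S>150)&(V>80)&box,.088,'sw')
box=(X>280)&(X<370)&(Y>200)&(Y<300)
blob((H>45)&(H<80)&(S>90)&box,.227,'green'); blob((H>105)&(H<130)&(S>110)&box,.227,'blue')
blob(((H<8)|(H>172))&(S>110)&box,.236,'ptr')
# white ring outer ellipse
m=((V>150)&(S<40)&box&(abs(1.239-d-.227)<.012)).astype(np.uint8)
c,_=cv2.findContours(m,cv2.RETR_EXTERNAL,cv2.CHAIN_APPROX_NONE);c=max(c,key=len)
h=cv2.convexHull(c);e=cv2.minEnclosingCircle(h);print('ring',e,at_z('top',e[0],.227),'r',e[1]/485*(1.239-.227))
for q in ['ring_centre','lever_pin','crossed_mark']: 
    a=pinpoint('top',q)[0]['at'];print(q,a,at_z('top',a,.2345 if 'pin' in q else .227))
print(silhouettes('top','lamp_switch')[0]['extent'])
for n,(x0,y0,w) in {'a':(380,220,60)}.items(): pass
cr=np.hstack([cv2.resize(im[205:300,275:375],None,fx=4,fy=4,interpolation=cv2.INTER_CUBIC),cv2.resize(im[205:300,365:465],None,fx=4,fy=4,interpolation=cv2.INTER_CUBIC)])
cv2.imwrite('pics/crop1.png',cr[:,:,::-1])
E
```

```text
sw [387 260  11  15 133] [391.8647 266.9925] [ 0.5134 -0.1098  0.088 ] zdepth 0.091300964
green [341 266   4   5  10] [342.8 267.8] [0.5074 0.0103 0.227 ] zdepth 0.23059309
blue [297 257   4   4   9] [298.3333 258.2222] [0.525  0.1034 0.227 ] zdepth 0.22683108
ptr [322 261   3   5  11] [323.3636 263.0909] [0.5161 0.0508 0.236 ] zdepth 0.23827732
ring ((325.27923583984375, 241.08811950683594), 35.22060012817383) [0.5622 0.0481 0.227 ] r 0.07349123160765343
ring_centre [325.3, 243.6] [0.557  0.0479 0.227 ]
lever_pin [320.9, 283.8] [0.4733 0.0549 0.2345]
crossed_mark [342.8, 268.3] [0.5064 0.0102 0.227 ]
[384.5, 259.7, 13.0, 14.8]
```

View pics/crop1.png

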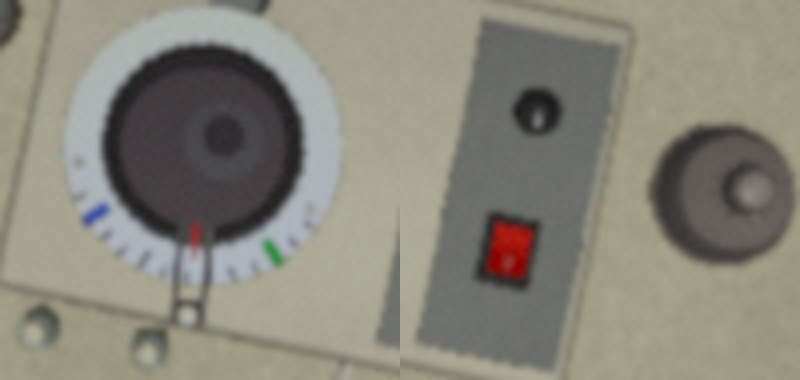

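Measurements: ring centre (0.562, 0.048) with radius 73.5 mm, viewer yaw about -10.8°, joint about 52° with 38° to go, and pivot (0.513, -0.110). The press point is about (0.495, -0.106), allowing for fingertip width. Now moving over the switch.

{"method": "carry_out", "body": {"plan": [[[1, 2, 0.5], 0.1], [[3, 5, 1], 0.2], [[4.5, 9, 1], 0.3], [[6.5, 13, 1], 0.4], [[8, 17, 1], 0.5], [[10, 21, 1], 0.6], [[12, 25, 1], 0.7], [[14, 29, 1], 0.8], [[16, 32, 1], 0.9], [[17, 34, 1], 1.02]], "grip": 0, "newtons": 10}}

```text
time_s: 1.88
tool_pos: [0.4101, -0.2881, 0.2332]
orientation: [2.413, 2.01, 0.002]
wrist_force: [-0.1, 0.0, 0.4]
grip_width: 0.0283
grip_force: 0.0
```

{"method": "carry_out", "body": {"plan": [[[1.5, 3, 0], 0], [[3, 6.5, 0], 0], [[4.5, 10, 0], 0], [[6, 13, 0], 0], [[7.5, 16, 0], 0], [[8.5, 18.2, -2], 0], [[8.5, 18.2, -5], 0], [[8.5, 18.2, -8], 0], [[8.5, 18.2, -10], 0], [[8.5, 18.2, -10], 0]]}}

```text
time_s: 2.72
tool_pos: [0.4902, -0.1091, 0.1288]
orientation: [-2.416, -1.997, 0.008]
wrist_force: [-0.6, -0.0, -0.4]
grip_width: 0.0002
grip_force: 0.0
```

```bash
python3 - <<'E'
from h import *
o=readout.get_obs();print(o['time_s'],o['tool_pos'],o['orientation'],o['wrist_force'],o['grip_width'])
im,d=get_image('scene');print(proj('scene',o['tool_pos']))
cv2.imwrite('pics/s2.png',cv2.resize(im[90:330,190:430],None,fx=2.5,fy=2.5)[:,:,::-1])
E
```

```text
2.7167 [ 0.49024398 -0.10909214  0.12884717] [-2.4164546  -1.99733632  0.00772683] [-0.56775693 -0.00546828 -0.44956864] 0.00022308537758392402
[314.2047024  185.78869457]
```

View pics/s2.png

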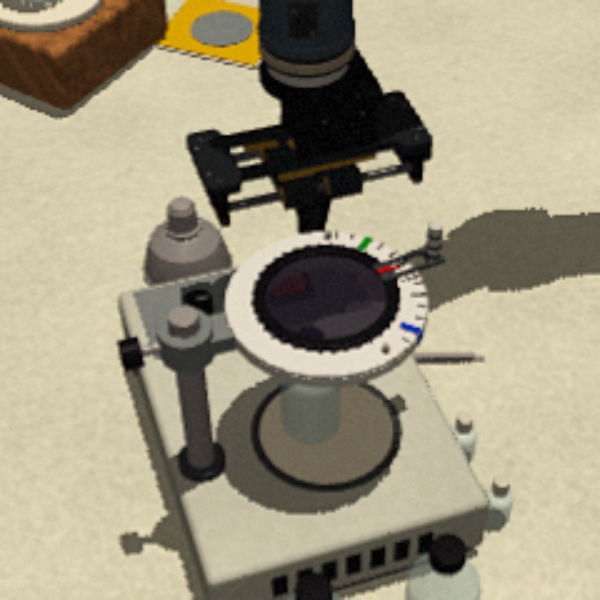

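The gripper is clear of the ring, with its long side along the viewer's x (pin at crop (435,240)). Lowering onto the switch.

{"method": "carry_out", "body": {"plan": [[[0.3, 0.2, 0], 0], [[0.3, 0.2, -1], 0], [[0.3, 0.2, -2], 0], [[0.3, 0.2, -2.5], 0], [[0.3, 0.2, -3], 0], [[0.3, 0.2, -3.4], 0], [[0.3, 0.2, -3.6], 0], [[0.3, 0.2, -3.8], 0], [[0.3, 0.2, -3.8], 0], [[0.3, 0.2, -3.8], 0]]}}

```text
time_s: 3.6
tool_pos: [0.4964, -0.1076, 0.0946]
orientation: [2.422, 2.001, 0.0]
wrist_force: [0.5, -0.3, -0.7]
grip_width: 0.0004
grip_force: 0.0
```

{"method": "carry_out", "body": {"plan": [[[-0.1, 0.1, -0.2], 0], [[-0.1, 0.1, -0.4], 0], [[-0.1, 0.1, -0.5], 0], [[-0.1, 0.1, -0.6], 0], [[-0.1, 0.1, -0.7], 0], [[-0.1, 0.1, -0.8], 0], [[-0.1, 0.1, -0.9], 0], [[-0.1, 0.1, -0.95], 0], [[-0.1, 0.1, -1.0], 0], [[-0.1, 0.1, -1.0], 0]]}}

```text
time_s: 4.43
tool_pos: [0.4941, -0.1062, 0.0858]
orientation: [-2.421, -2.0, 0.005]
wrist_force: [-9.8, 2.9, 17.9]
grip_width: 0.0001
grip_force: 9.0
```

Firm contact at 86 mm, which is the end of travel. Going up.

{"method": "carry_out", "body": {"plan": [[[0, 0, 0.5], 0], [[0, 0, 2], 0], [[0, 0, 5], 0], [[0, 0, 8], 0], [[0, 0, 12], 0], [[0, 0, 16], 0], [[-2, 0, 20], 0], [[-5, 0, 22], 0], [[-7, 1, 22], 0], [[-7, 1, 22], 0]]}}

```text
time_s: 5.27
tool_pos: [0.4239, -0.0959, 0.3065]
orientation: [2.418, 1.997, 0.001]
wrist_force: [-1.0, 0.6, -0.8]
grip_width: 0.0006
grip_force: 0.0
```

```bash
python3 - <<'E'
from h import *
np.set_printoptions(precision=4,suppress=True)
o=readout.get_obs();print(o['time_s'],o['tool_pos'],o['orientation'],o['wrist_force'])
im,d=get_image('top')
hsv=cv2.cvtColor(im,cv2.COLOR_RGB2HSV)
box=np.zeros((480,640),bool);box[250:285,380:410]=1
m=((hsv[...,0]<8)|(hsv[...,0]>172))&(hsv[...,1]>150)&(hsv[...,2]>80)&box
for r in range(258,278):
    k=m[r]
    if k.any(): print(r,k.sum(),1.239-np.median(d[r][k]))
cv2.imwrite('pics/t3.png',cv2.resize(im[200:320,275:435],None,fx=4,fy=4,interpolation=cv2.INTER_CUBIC)[:,:,::-1])
E
```

```text
5.2667 [ 0.4239 -0.0959  0.3065] [2.4183 1.9972 0.0013] [-0.9559  0.6268 -0.7809]
263 3 0.090936184
264 2 0.09250772
265 1 0.094418645
266 3 0.09077084
267 3 0.09113169
268 3 0.09012771
269 4 0.09005153
270 5 0.090136886
271 4 0.09251201
272 4 0.09138703
```

View pics/t3.png

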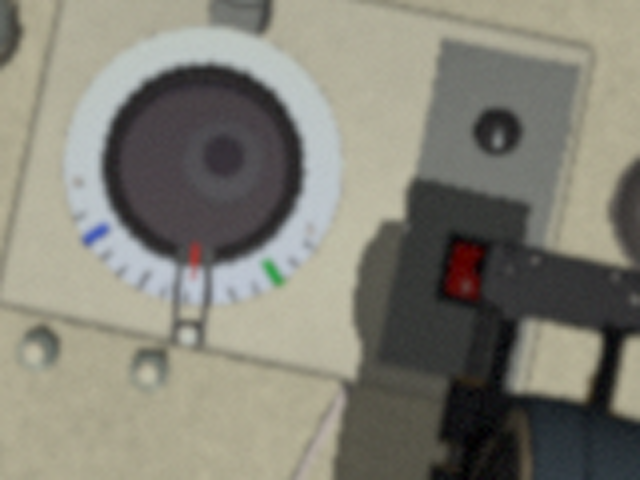

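The pin is at t3 crop (188,335), unchanged. The gripper partly hides the switch, so I'll check it after moving to the far side of the pin.

{"method": "carry_out", "body": {"plan": [[[1, 3, 0], -0.05], [[2, 6, 0], -0.1], [[3, 9, 0], -0.15], [[4, 12, 0], -0.2], [[5, 15, 0], -0.2], [[5.3, 17.8, 0], -0.2], [[5.3, 17.8, 0], -0.2], [[5.3, 17.8, -2], -0.2], [[5.3, 17.8, -4], -0.2], [[5.3, 17.8, -5], -0.2]]}}

```text
time_s: 6.15
tool_pos: [0.4782, 0.0809, 0.2519]
orientation: [-2.608, -1.748, 0.003]
wrist_force: [-0.3, -0.1, -0.5]
grip_width: 0.0006
grip_force: 0.0
```

```bash
python3 - <<'E'
from h import *
np.set_printoptions(precision=4,suppress=True)
o=readout.get_obs();print(o['time_s'],o['tool_pos'],o['orientation'],o['wrist_force'])
im,d=get_image('top')
a=cv2.resize(im[245:290,370:420],None,fx=8,fy=8,interpolation=cv2.INTER_CUBIC)
i0=cv2.imread('pics/top0.png')[:,:,::-1]
b=cv2.resize(i0[245:290,370:420],None,fx=8,fy=8,interpolation=cv2.INTER_CUBIC)
cv2.imwrite('pics/t4.png',np.hstack([b,a])[:,:,::-1])
m,_=get_image('scene');print(proj('scene',o['tool_pos']))
cv2.imwrite('pics/s4.png',cv2.resize(m[120:270,230:430],None,fx=3,fy=3)[:,:,::-1])
E
```

```text
6.15 [0.4782 0.0809 0.2519] [-2.6081 -1.7482  0.0033] [-0.2598 -0.0955 -0.5492]
[370.7655 194.8855]
```

View pics/t4.png

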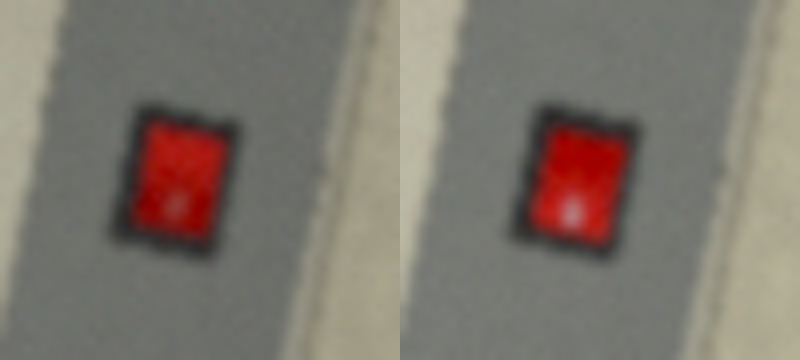

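View pics/s4.png

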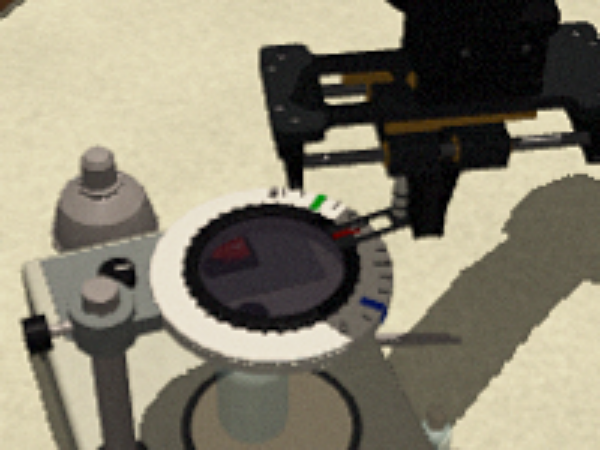

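The t4 crop shows the rocker's shading has flipped, with the near half and its bar now lit and level, so the switch is on. In s4 the finger is beside the pin (400,195) on its +y side. Sweeping along the arc.

{"method": "carry_out", "body": {"plan": [[[0, 0, -0.3], 0], [[0, 0, -0.6], 0], [[-0.15, -0.4, -0.6], 0.05], [[-0.25, -0.8, -0.6], 0.1], [[-0.4, -1.3, -0.6], 0.15], [[-0.5, -1.7, -0.6], 0.2], [[-0.55, -2.2, -0.6], 0.26], [[-0.6, -2.7, -0.6], 0.31], [[-0.6, -3.2, -0.6], 0.37], [[-0.6, -3.6, -0.6], 0.42]]}}

```text
time_s: 7.08
tool_pos: [0.4729, 0.0458, 0.2495]
orientation: [2.184, 2.257, 0.003]
wrist_force: [-1.1, 1.1, -0.1]
grip_width: 0.0006
grip_force: 0.6
```

{"method": "carry_out", "body": {"plan": [[[0, -0.3, 0], 0.03], [[0, -0.6, 0], 0.07], [[0.05, -0.9, 0], 0.1], [[0.1, -1.2, 0], 0.13], [[0.15, -1.5, 0], 0.16], [[0.2, -1.8, 0], 0.2], [[0.3, -2.1, 0], 0.23], [[0.35, -2.35, 0], 0.26], [[0.35, -2.35, 0], 0.26], [[0.35, -2.35, 0], 0.26]]}}

```text
time_s: 7.92
tool_pos: [0.4764, 0.0219, 0.2492]
orientation: [1.878, 2.517, 0.002]
wrist_force: [0.2, -0.2, -0.1]
grip_width: 0.0003
grip_force: 0.1
```

```bash
cat > look.py <<'E'
from h import *
np.set_printoptions(precision=4,suppress=True)
C=np.array([.562,.048])
o=readout.get_obs();p=o['tool_pos'];v=p[:2]-C
print(o['time_s'],p,o['orientation'],o['wrist_force'],'finger az',np.degrees(np.arctan2(v[1],v[0]))%360)
for c in('scene','top'):
    im,d=get_image(c);hsv=cv2.cvtColor(im,cv2.COLOR_RGB2HSV).astype(int);H,S=hsv[...,0],hsv[...,1]
    u,w=proj(c,[.562,.048,.23]);Y,X=np.mgrid[:480,:640]
    W=np.zeros((480,640,2))
    for y in range(int(w)-60,int(w)+60):
        for x in range(int(u)-60,int(u)+60): W[y,x]=at_z(c,(x,y),.232)[:2]-C
    R=np.hypot(W[...,0],W[...,1]);A=np.degrees(np.arctan2(W[...,1],W[...,0]))%360
    for n,m in(('ptr',((H<8)|(H>172))&(S>110)&(R>.045)&(R<.072)),('green',(H>45)&(H<80)&(S>80)&(R>.05)&(R<.08)),('blue',(H>105)&(H<130)&(S>110)&(R>.05)&(R<.08))):
        print(c,n,m.sum(),A[m].mean() if m.any() else None,R[m].mean() if m.any() else None)
    cv2.imwrite(f'pics/{c}_{o["time_s"]:.2f}.png',cv2.resize(im[int(w)-50:int(w)+50,int(u)-60:int(u)+60],None,fx=6,fy=6,interpolation=cv2.INTER_CUBIC)[:,:,::-1])
E
python3 look.py
```

```text
7.9167 [0.4764 0.0219 0.2492] [1.8776 2.5169 0.0016] [ 0.1501 -0.1618 -0.0935] finger az 196.93547078225785Traceback (most recent call last):
  File "look.py", line 11, in <module>
    for x in range(int(u)-60,int(u)+60): W[y,x]=at_z(c,(x,y),.232)[:2]-C
                                                ~~~~^^^^^^^^^^^^^^
  File "h.py", line 11, in at_z
    o,d=ray(cam,uv); return o+d*(z-o[2])/d[2]
        ~~~^^^^^^^^
  File "h.py", line 4, in ray
    c=camera_info(cam); d=np.array([(uv[0]-c['cx'])/c['fx'],(uv[1]-c['cy'])/c['fy']])
ValueError: time passes only in moves, steps and waits
```

```bash
sed -i 's/^def ray/_ci=camera_info; _cc={}\ndef camera_info(n):\n    if n not in _cc: _cc[n]=_ci(n)\n    return _cc[n]\ndef ray/' h.py; python3 look.py
```

```text
7.9667 [0.4763 0.0219 0.2491] [1.8776 2.5172 0.0012] [ 0.1103 -0.5286 -0.0184] finger az 196.91277283319963
scene ptr 24 210.10558865798023 0.05146349861829458
scene green 14 233.7302648123088 0.058063020708451256
scene blue 34 151.92023523148373 0.06377102998089879
top ptr 3 225.39383157930467 0.04626548853026874
top green 0 None None
top blue 8 123.79566524936675 0.06588422497728534
```

```bash
ls pics; python3 -c "
from h import *
print(camera_info('scene'));print(proj('scene',[.562,.048,.227]),pinpoint('scene','ring_centre')[:1])
for q in('crossed_mark','lever_pin'): print(pinpoint('scene',q)[:2])
print(proj('scene',[.5074,.0105,.227]))"
```

```text
crop1.png
s2.png
s4.png
scene0.png
scene_7.97.png
t3.png
t4.png
top0.png
top_7.97.png
{'fx': 475.3680872750527, 'fy': 475.3680872750527, 'cx': 324.7809320888905, 'cy': 236.21547234086714, 'k1': -0.02994280769766435, 'position': array([0.86237312, 0.57777454, 0.83714716]), 'rotation': array([-0.70793389, -2.67836927,  1.0182152 ])}
[320.98127562 209.60201293] [{'at': [320.0, 212.3], 'p': 0.92}]
[{'at': [333.4, 189.6], 'p': 0.73}]
[{'at': [350.6, 179.2], 'p': 0.73}, {'at': [313.8, 260.6], 'p': 0.27}]
[336.3317349  187.37155784]
```

```bash
cp pics/scene_7.97.png pics/v7.png
```

```text
(no output)
```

View pics/v7.png

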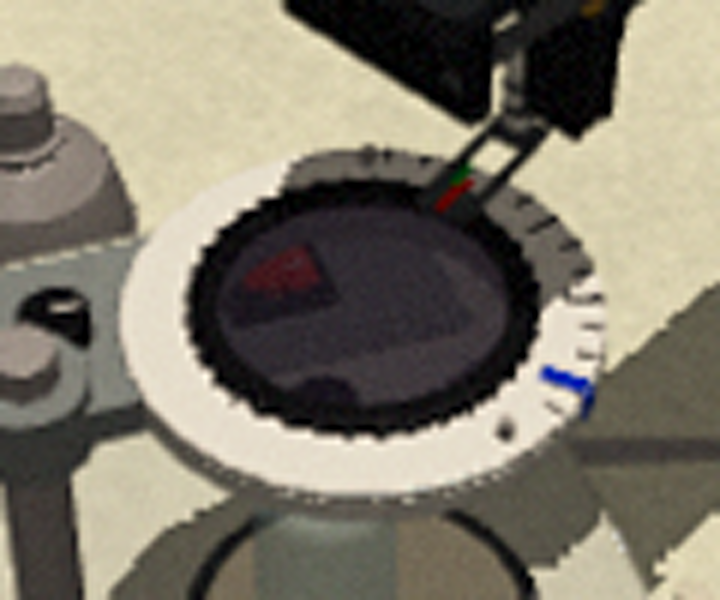

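The pointer (455,195) is just short of the green mark (460,175). I'll push 5.5° more, back off, then look from the top.

{"method": "carry_out", "body": {"plan": [[[0.05, -0.2, 0], 0.02], [[0.1, -0.4, 0], 0.05], [[0.2, -0.6, 0], 0.07], [[0.25, -0.83, 0], 0.1], [[0.25, -0.83, 0], 0.1], [[0.25, -0.83, 0], 0.1], [[-0.2, 0.2, 0], 0.1], [[-0.9, 1.9, 0], 0.1], [[-4, 4.5, 0], 0.1], [[-7, 8, 0], 0.1]]}}

```text
time_s: 9.05
tool_pos: [0.4076, 0.0989, 0.2482]
orientation: [-1.753, -2.606, 0.001]
wrist_force: [0.0, 0.6, 0.5]
grip_width: 0.0008
grip_force: 0.0
```

```bash
python3 look.py; cp pics/top_9*.png pics/top_8*.png pics/v8.png 2>/dev/null; ls pics
```

```text
9.05 [0.4076 0.0989 0.2482] [-1.7526 -2.6058  0.0005] [0.005  0.622  0.4796] finger az 161.76348288760772
scene ptr 19 192.07575569308563 0.052609428214341995
scene green 12 210.9866574393061 0.06261591988465613
scene blue 32 126.93999555775815 0.06311990666706488
top ptr 8 212.1598437092348 0.04794749683001662
top green 18 215.02572476481325 0.06662190538620205
top blue 11 123.9079161196298 0.06742456696730846
crop1.png
s2.png
s4.png
scene0.png
scene_7.97.png
scene_9.05.png
t3.png
t4.png
top0.png
top_7.97.png
top_9.05.png
v7.png
```

View pics/top_9.05.png

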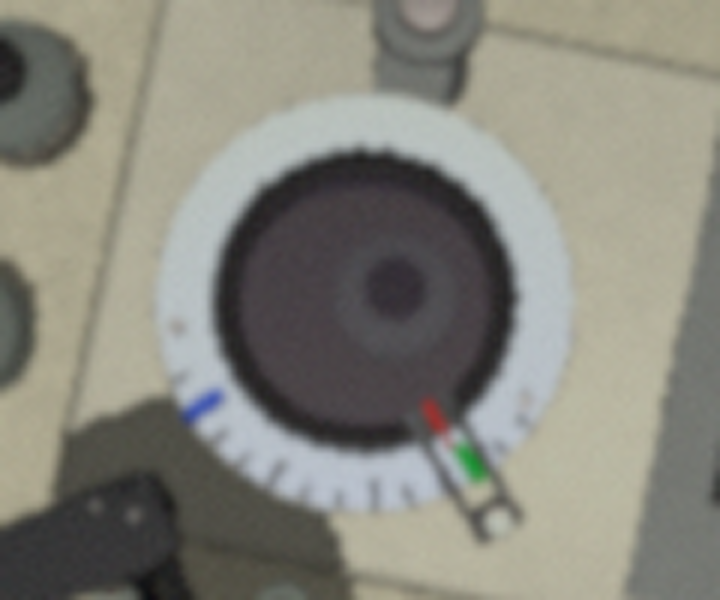

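The pointer is about 1.7° short of the green's middle: pointer direction (70,115) and green (105,162) from the centre (365,300). Adding about 3 mm at the pin.

{"method": "carry_out", "body": {"plan": [[[3, -3.5, 0], 0], [[6.1, -6.1, 0], 0], [[6.1, -6.1, 0], 0], [[6.8, -7.8, 0], 0], [[7.05, -8.4, 0], 0], [[7.25, -8.8, 0], 0.01], [[7.3, -8.95, 0], 0.02], [[7.35, -9.1, 0], 0.03], [[7.35, -9.1, 0], 0.03], [[7.35, -9.1, 0], 0.03]]}}

```text
time_s: 9.98
tool_pos: [0.482, 0.0084, 0.2487]
orientation: [1.708, 2.637, 0.001]
wrist_force: [0.7, 1.5, -0.9]
grip_width: 0.0006
grip_force: 0.8
```

{"method": "carry_out", "body": {"plan": [[[-0.2, 0.5, 0], 0], [[-0.6, 1.4, 0], 0], [[-1.2, 2.8, 0], 0], [[-4, 5.5, 0], 0], [[-7, 8, 0], 0], [[-8, 9, 1], 0], [[-8, 9, 2], 0], [[-8, 9, 3], 0], [[-8, 9, 3], 0], [[-8, 9, 3], 0]]}}

```text
time_s: 10.82
tool_pos: [0.4034, 0.0968, 0.2792]
orientation: [1.712, 2.633, 0.002]
wrist_force: [-0.1, -0.2, -0.9]
grip_width: 0.0006
grip_force: 0.0
```

```bash
python3 look.py; ls pics|tail -3
```

```text
10.8167 [0.4034 0.0968 0.2792] [1.7116 2.6327 0.0017] [-0.1    -0.2205 -0.8511] finger az 162.89358737259505
scene ptr 22 190.63785499060347 0.05272487738457439
scene green 15 193.5902177247047 0.06002886744985083
scene blue 30 155.00008478826572 0.06414493154515884
top ptr 8 216.78102420113316 0.04862276387373282
top green 17 213.91770848788815 0.06590837287563356
top blue 12 124.0649401618914 0.06731774377015083
top_7.97.png
top_9.05.png
v7.png
```

```bash
cat > meas.py <<'E'
from h import *
C=np.array([.562,.048])
I=np.mean([get_image('top')[0].astype(float) for _ in range(6)],0)
def rep(I,n):
    r,g,b=I[...,0],I[...,1],I[...,2];Y,X=np.mgrid[:480,:640]
    def cen(w,z):
        box=(X>290)&(X<365)&(Y>248)&(Y<292);w=np.where(box,np.clip(w,0,None),0)
        c=[(w*X).sum()/w.sum(),(w*Y).sum()/w.sum()]; v=at_z('top',c,z)[:2]-C
        return np.degrees(np.arctan2(v[1],v[0]))%360,np.hypot(*v)*1000
    print(n,'red',cen(r-np.maximum(g,b)-30,.236),'green',cen(g-np.maximum(r,b)-15,.227),'blue',cen(b-np.maximum(r,g)-40,.227))
rep(cv2.imread('pics/top0.png')[:,:,::-1].astype(float),'t0'); rep(I,'now')
cv2.imwrite('pics/fin.png',cv2.resize(I[245:295,310:365].astype(np.uint8),None,fx=10,fy=10,interpolation=cv2.INTER_CUBIC)[:,:,::-1])
E
python3 meas.py
```

```text
t0 red (np.float64(176.21874821568608), np.float64(46.61301256660133)) green (np.float64(214.73203042853908), np.float64(66.65499625560298)) blue (np.float64(123.55652732505865), np.float64(65.85407470975754))
now red (np.float64(216.42314342758846), np.float64(46.79443349168443)) green (np.float64(214.2602080862361), np.float64(66.26837514370239)) blue (np.float64(123.53678531400175), np.float64(65.65419316770819))
```

View pics/fin.png

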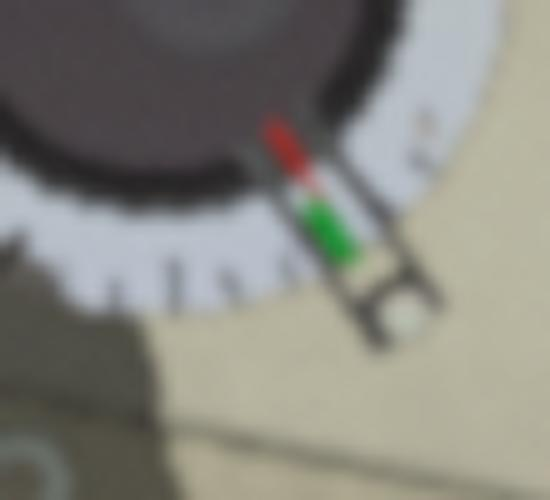

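The last averaged view shows the pointer (285,150) about 2.2° past the green's middle (330,230). I'll nudge it back from the other side.

{"method": "carry_out", "body": {"plan": [[[0, 0, 2], 0.1], [[1, -3, 2.5], 0.2], [[3, -6, 2.5], 0.3], [[5, -9, 2.5], 0.35], [[8, -12, 2.5], 0.35], [[10.9, -12.3, 2.5], 0.35], [[10.9, -12.3, 2.5], 0.35], [[10.9, -12.3, 0], 0.35], [[10.9, -12.3, -3], 0.35], [[10.9, -12.3, -3], 0.35]]}}

```text
time_s: 12.05
tool_pos: [0.5074, -0.0255, 0.2436]
orientation: [-1.219, -2.884, 0.005]
wrist_force: [-1.1, -0.9, -0.4]
grip_width: 0.0007
grip_force: 0.0
```

{"method": "carry_out", "body": {"plan": [[[0, 0, 0], 0], [[0, 0, 0.2], 0], [[-0.2, 0.2, 0.2], 0], [[-0.4, 0.4, 0.2], 0], [[-0.6, 0.6, 0.2], 0], [[-0.8, 0.7, 0.2], 0], [[-0.8, 0.7, 0.2], 0], [[-0.8, 0.7, 0.2], 0], [[-0.8, 0.7, 0.2], 0], [[-0.8, 0.7, 0.2], 0]]}}

```text
time_s: 12.88
tool_pos: [0.5033, -0.0186, 0.2506]
orientation: [1.225, 2.893, 0.0]
wrist_force: [0.8, 0.0, -0.1]
grip_width: 0.0005
grip_force: 0.0
```

{"method": "carry_out", "body": {"plan": [[[-0.1, 0.1, 0], 0], [[-0.2, 0.2, 0], 0], [[-0.3, 0.3, 0], 0], [[-0.4, 0.4, 0], 0], [[-0.5, 0.48, 0], 0], [[-0.5, 0.48, 0], 0], [[-0.5, 0.48, 0], 0], [[-0.5, 0.48, 0], 0], [[-0.5, 0.48, 0], 0], [[-0.5, 0.48, 0], 0]]}}

```text
time_s: 13.72
tool_pos: [0.4983, -0.0134, 0.2506]
orientation: [1.224, 2.893, 0.001]
wrist_force: [1.7, -0.3, -0.9]
grip_width: 0.0
grip_force: 0.8
```

{"method": "carry_out", "body": {"plan": [[[0.2, -0.2, 0], 0], [[0.6, -0.6, 0], 0], [[1.2, -1.2, 0], 0], [[1.5, -3, 1], 0], [[0, -6, 2], 0], [[-2, -9, 3], 0], [[-4, -11, 3], 0], [[-5, -13, 3], 0], [[-5, -13, 3], 0], [[-5, -13, 3], 0]]}}

```text
time_s: 14.55
tool_pos: [0.4478, -0.1454, 0.2806]
orientation: [-1.23, -2.89, 0.0]
wrist_force: [0.2, -0.3, 0.2]
grip_width: 0.0004
grip_force: 0.0
```

```bash
python3 meas.py; python3 -c "
from h import *
o=readout.get_obs();print(o['tool_pos'],o['wrist_force'])"
```

```text
t0 red (np.float64(176.21874821568608), np.float64(46.61301256660133)) green (np.float64(214.73203042853908), np.float64(66.65499625560298)) blue (np.float64(123.55652732505865), np.float64(65.85407470975754))
now red (np.float64(213.52618852966197), np.float64(46.49760445110961)) green (np.float64(214.9715478474574), np.float64(66.6700025775344)) blue (np.float64(123.53155603701812), np.float64(65.84956749087618))
[ 0.44874405 -0.14261248  0.28049796] [ 0.44280832  0.28339836 -0.37413636]
```

```bash
python3 - <<'E'
from h import *
C=np.array([.562,.048])
I=np.mean([get_image('top')[0].astype(float) for _ in range(6)],0).astype(np.float32)
az=np.arange(200,229,.25)
P=[]
for r in (.064,.066,.068):
    uv=np.array([proj('top',[C[0]+r*np.cos(np.radians(a)),C[1]+r*np.sin(np.radians(a)),.23]) for a in az],np.float32)
    P.append(cv2.remap(I,uv[None,:,0],uv[None,:,1],cv2.INTER_CUBIC)[0])
P=np.mean(P,0)
for a,p in list(zip(az,P))[::4]: print(a,p.astype(int))
E
```

```text
200.0 [189 197 209]
201.0 [188 196 208]
202.0 [183 191 202]
203.0 [172 179 189]
204.0 [152 158 166]
205.0 [128 132 138]
206.0 [111 113 118]
207.0 [111 113 118]
208.0 [129 133 139]
209.0 [151 158 165]
210.0 [162 176 179]
211.0 [154 180 172]
212.0 [129 173 147]
213.0 [ 94 164 113]
214.0 [ 61 157  82]
215.0 [ 52 156  74]
216.0 [ 69 155  87]
217.0 [ 91 150 105]
218.0 [103 138 114]
219.0 [108 125 115]
220.0 [113 120 120]
221.0 [127 130 135]
222.0 [143 147 154]
223.0 [155 160 168]
224.0 [160 166 174]
225.0 [164 171 179]
226.0 [173 180 188]
227.0 [181 189 197]
228.0 [186 194 203]
```

The rail profile at r = 66 mm puts the lever's middle at about 213.1° and green at 214.6°, so it is about 1.5° short. One final small nudge forward, with a settled check.

{"method": "carry_out", "body": {"plan": [[[0, 0, 2], -0.1], [[-1, 3, 2.5], -0.2], [[-1, 7, 2.5], -0.3], [[-1, 11, 2.5], -0.35], [[0, 15, 2.5], -0.35], [[2.3, 18, 2.5], -0.35], [[2.3, 18, 2.5], -0.35], [[2.3, 18, 2], -0.35], [[2.3, 18, 0], -0.35], [[2.3, 18, -3], -0.35]]}}

```text
time_s: 15.98
tool_pos: [0.4728, 0.0353, 0.2516]
orientation: [1.71, 2.63, 0.003]
wrist_force: [0.0, 0.1, 0.1]
grip_width: 0.0003
grip_force: 0.0
```

{"method": "carry_out", "body": {"plan": [[[0, 0, 0], 0], [[0, 0, 0], 0], [[0.1, -0.3, 0], 0], [[0.2, -0.6, 0], 0], [[0.3, -0.8, 0], 0], [[0.4, -1.0, 0], 0], [[0.4, -1.0, 0], 0], [[0.4, -1.0, 0], 0], [[0.4, -1.0, 0], 0], [[0.4, -1.0, 0], 0]]}}

```text
time_s: 16.82
tool_pos: [0.4752, 0.0265, 0.2506]
orientation: [1.709, 2.636, 0.0]
wrist_force: [-1.0, -0.1, 0.3]
grip_width: 0.0005
grip_force: 0.0
```

{"method": "carry_out", "body": {"plan": [[[0.1, -0.3, 0], 0], [[0.2, -0.6, 0], 0], [[0.3, -0.9, 0], 0], [[0.4, -1.1, 0], 0], [[0.45, -1.3, 0], 0], [[0.5, -1.45, 0], 0], [[0.55, -1.55, 0], 0], [[0.55, -1.55, 0], 0], [[0.55, -1.55, 0], 0], [[0.55, -1.55, 0], 0]]}}

```text
time_s: 17.65
tool_pos: [0.4807, 0.011, 0.2506]
orientation: [1.709, 2.636, 0.0]
wrist_force: [-0.2, 0.5, -0.0]
grip_width: 0.0008
grip_force: 0.4
```

{"method": "carry_out", "body": {"plan": [[[-0.2, 0.5, 0], 0], [[-0.6, 1.4, 0], 0], [[-1.2, 2.8, 0], 0], [[-4, 5.5, 0], 0], [[-7, 8, 0], 0], [[-8, 9, 1], 0], [[-8, 9, 2], 0], [[-8, 9, 3], 0], [[-8, 9, 3], 0], [[-8, 9, 3], 0]]}}

```text
time_s: 18.48
tool_pos: [0.4019, 0.1002, 0.2812]
orientation: [1.711, 2.633, 0.002]
wrist_force: [0.3, -0.3, -0.4]
grip_width: 0.0008
grip_force: 0.0
```

```bash
cat > prof.py <<'E'
from h import *
C=np.array([.562,.048])
I=np.mean([get_image('top')[0].astype(float) for _ in range(6)],0).astype(np.float32)
az=np.arange(200,229,1.)
P=[]
for r in (.064,.066,.068):
    uv=np.array([proj('top',[C[0]+r*np.cos(np.radians(a)),C[1]+r*np.sin(np.radians(a)),.23]) for a in az],np.float32)
    P.append(cv2.remap(I,uv[None,:,0],uv[None,:,1],cv2.INTER_CUBIC)[0])
P=np.mean(P,0)
print([(int(a),int(p[0]),int(p[1])) for a,p in zip(az,P)])
E
python3 prof.py; python3 meas.py
```

```text
[(200, 184, 192), (201, 183, 191), (202, 179, 186), (203, 171, 178), (204, 159, 164), (205, 143, 148), (206, 126, 130), (207, 113, 115), (208, 112, 115), (209, 124, 130), (210, 137, 151), (211, 136, 163), (212, 118, 163), (213, 87, 158), (214, 59, 153), (215, 55, 152), (216, 79, 156), (217, 110, 160), (218, 131, 159), (219, 132, 147), (220, 122, 129), (221, 114, 117), (222, 118, 121), (223, 131, 134), (224, 144, 149), (225, 155, 161), (226, 167, 174), (227, 176, 184), (228, 182, 189)]
t0 red (np.float64(176.21874821568608), np.float64(46.61301256660133)) green (np.float64(214.73203042853908), np.float64(66.65499625560298)) blue (np.float64(123.55652732505865), np.float64(65.85407470975754))
now red (np.float64(214.54923274886832), np.float64(46.417193080910955)) green (np.float64(214.7412555193541), np.float64(66.88501964963169)) blue (np.float64(123.55595762355779), np.float64(66.11515411832089))
```

Rails, red pointer and green all agree within 0.3°, the switch is on, and the arm is clear.

```bash
python3 -c "
from plant import job
print(job.sign_off())"
```

```text
the job is handed in; nothing more can be done
None
```

The rocker switch is on and the red pointer stands within about 0.3° of the middle of the green mark by my camera measurement; only the switch and the lever pin were touched, and I handed the job in at about 19 s of the 51 s allowed.

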